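Stand the angle plate up against the fence

ROBOT

A 6-joint arm with a two-finger parallel gripper is mounted at the origin on a cart in front of the work surface, level with it; the furniture and walls round the work are solid. World frame = base frame: x ahead of the robot, y to its left, z up, the work surface at z = 0. Lengths are in m, angles in rad, forces in N, time in s.
With the tool pointing down it reaches from about 0.3 to 0.875 m from the base axis. Payload 6.4 kg.
Tool frame: the origin (TCP) lies at the centre of the arm's flange, where the gripper is bolted on; the fingertips stand 173 mm ahead of it and the grasp point (between the pads) lies 155 mm ahead of it (ctrl.pinch_z is the distance from the TCP to the grasp point, in m); z points along the fingers, y is the direction in which the jaws open and shut (so a half turn about z gives the same grasp; the last joint's range is limited). The gripper opens to 85 mm and grips with 20 to 120 N. Pads are 22 mm wide; open, the fingers measure 114 mm over their backs; the gripper's body (76 mm by 85 mm) begins 54 mm behind the grasp point. The pads swing forward as they close: fully open they stand 13 mm farther back than shut.
Start: joints at [0.917, 0.181, 1.607, -0, 1.354, -0.206], TCP at [0.249, 0.518, 0.405] pointing down, gripper open.
Joint ranges: [-2.99, 2.99], [-0.89, 2.07], [0.3, 2.58], [-1.14, 4.28], [0, 2.63], [-3.12, 3.12]. Speed limits (rad/s): [2.57, 2.57, 3.01, 3.14, 3.14, 3.14].

INTERFACE

Orientations are given as a unit quaternion [w, x, y, z].
In Python, from bench import ctrl gives the robot as it stands.
- The arm moves only by the tool drive_tool, never from a script. Its argument "commands" is a list that holds one entry, the list of rows, each a list of 7 numbers: the shift along the tool's x, y, z in units of 50 mm (1.0 is 50 mm), then the turn, a rotation vector about the tool's x, y, z in units of 8 degrees (1.0 is 8 degrees), then the closure in counts, from 0 (fully open) to 255 (shut). A call has 1 to 10 rows; each row shifts and turns the commanded pose from where the row before left it, along the tool's axes as they then stand; what a row does not reach is not made up. A row lasts 1/10 s, in which the tool goes at most 50 mm and 8.59 degrees, less where a joint would pass 70% of its speed; a pose out of reach is approached as far as the arm can. A call is refused whole if a number of a shift passes 1 or a number of a turn 1, either way. A call with a gripper value outside its range is refused whole. The fingers move at their own pace and stop on an object; the grip force is fixed at half the most. Time passes only in rows, so rows that do not move let the fingers close. It gives the time, the measured TCP pose, the force and the opening at its end, in the units of the state.
- ctrl.get_obs(): the state, without advancing time (a new reading comes with each control period).
- ctrl.camera(name): name is "side" or "top" or "wrist"; returns a dict with "pixels" (480x640x3 uint8, red, green, blue), "depth" (480x640 float32, m along the optical axis (not along the pixel's ray), 0 where there is no reading), "intrinsics" (3x3 intrinsics, pixels), "k1" (the pictures are not rectified: a ray, as slopes to the right and down, at radius r is drawn at 1 + k1 r^2 times it, then the intrinsics apply), "R" (3x3) and "t" (3): a world point X has camera coordinates R X + t; the wrist camera has in their place "tool_from_camera" (4x4, takes a point from camera to tool coordinates, whose origin is the TCP and whose axes are the flange's). Camera axes: x right, y down, z forward; pixel columns grow to the right and rows downward; lengths in m; the calibration is good to about 2 mm. A picture is of the moment at which its call begins: read the wrist's pose just before it.
- ctrl.hand_in(): hands the job in, once; it reports no verdict.
The state is a dict: "time_s": time; "q": joint angles; "dq": joint speeds; "joint_efforts": joint torques, N m; "eef_pos": TCP position; "eef_rot": TCP orientation; "wrist_force": force on the tool from outside, world axes, zero at the start; "torque": the same for the moment, N m; "opening": opening from 0.0 (shut) to 1.0 (fully open).
Only numpy, scipy, OpenCV 4.12 (cv2) and the standard library are available. Lean on these libraries where they do the work, as an engineer would, in place of code of your own. Each camera call takes 0.05 s, during which the arm holds its last target. There are 200 camera calls.

TASK

The blue angle plate is lying on its slotted leg. By pushing alone, with the fingers: push its upstanding plain leg over towards the steel fence strip so that the plate tips up and stands on that plain leg, then push it along the bench until the front edge of its foot sits square against the fence over its full width. Do not grip or lift the plate, leave the tape, clutch drum, spark plug and red screwdriver where they are, and take the hand away at the end.

Things in the scene. Friction and masses are not known exactly. Their poses are not given: they have to be found in the camera images.
- plate: Blue metal angle plate, an open L of two flat legs, 80 mm wide (y -40 to 40), 0.35 to 0.7 kg. Origin: middle of the heel edge, the outer corner, on the bench. At the start x is level, towards the fence, z up. Slotted leg flat on the bench: x -95 to 0, z 0 to 12 mm. Plain leg upstanding: z 0 to 85, x -16 to 0 mm, bare steel outer face. Standing: x points down, z level towards the fence.
- plate_push (a point): Middle of the plain leg's inner face (the one away from the fence), 70 mm from the heel edge, at plate (-16, 0, 70) mm. Pushed here towards +x the plate tips about its heel edge rather than slides; centre of mass about (-29, 0, 27) mm, so past some 45 degrees it falls the rest of the way by itself.
- plate_back (a point): On the slotted leg's outer face, 35 mm from the heel edge, at plate (-35, 0, 0) mm: underneath at the start; when the plate stands it is on the upright back face, 35 mm above the bench. Pushed there, or lower, the standing plate slides and does not tip. The two 9 x 44 mm slots lie higher, at y = -22 and 22 mm, x -88 to -44 mm.
- plate_toe (a point): Middle of the free edge of the plain leg on its bare steel face, 85 mm from the heel edge: top of the upstanding leg at the start; when the plate stands it is the front edge of the foot, on the bench.
- plate_tip (a point): Middle of the free end of the slotted leg, 95 mm from the heel edge; the top of the plate when it stands.
- fence: Straight bright steel strip fixed to the bench, 240 mm long (y), 18 mm wide, 14 mm high, a 4 mm screw head on top near each end. Origin: on the bench, middle of the near face, towards the plate; x points level, away from the plate. The plate starts with its heel 110 to 145 mm in front of that face, within 30 mm of its middle, turned up to 0.3 rad to it.
- clutch_drum: Bystander: grey steel drum with a hub, 73 mm across, 34 mm high, lying loose beside the work. Origin under its centre.
- tape: Bystander: roll of black tape, 62 mm across, 19 mm high, lying flat. Origin under its centre.
- spark_plug: Bystander: spark plug, 75 mm long (along its y), 22 mm thick, lying down. Origin under its middle.
- driver_red: Bystander: screwdriver with red handle, 192 mm long (along its y), 24 mm thick, lying behind the fence. Origin under its middle.
There are look-alikes about, which are no part of the job. Several things have the shape of the plate; the one meant has the colours described above.

How it is judged:
By the outcome, as a careful person would: the job done as asked, in the order asked, and still so for the second after the job is handed in, with the robot touching nothing.
It also fails if it takes over 48 s, if anything falls off the work surface, if the arm or the gripper's body presses on something with over 40 N, if the wrist force passes 120 N, or if a joint passes its speed limit or range.

## Working session

There is one attempt and no reset: what is moved stays moved. The work goes in short steps, Python scripts to look and compute and a tool call to move; the robot and the scene stay as the last step left them, time stands still between calls to the robot, and variables do not carry over. Pictures are saved under pics/ and viewed, about 8 in all and at most 12, crops included, and the job is handed in when it is done.

Besides the shell and the picture viewer there is one more tool, called after "Emit:" as name(argument=value, ...), one argument or row to a line, values as JSON. drive_tool: Moves the arm, as the interface text tells. Its arguments: {"type":"object","properties":{"commands":{"type":"array","items":{"type":"array","items":{"type":"array","items":{"type":"number"}}}}},"required":["commands"]}

```bash
mkdir -p pics; ls; cat > h.py <<'E'
import numpy as np, cv2, sys
from bench import ctrl
def save(n,im): cv2.imwrite('pics/'+n+'.png',cv2.cvtColor(im,cv2.COLOR_RGB2BGR))
def world(c):
    # per-pixel world points
    K=c['intrinsics'];k1=c['k1'];v,u=np.mgrid[0:480,0:640]
    xd=(u-K[0,2])/K[0,0];yd=(v-K[1,2])/K[1,1]
    x,y=xd.copy(),yd.copy()
    for _ in range(8):
        f=1+k1*(x*x+y*y);x,y=xd/f,yd/f
    d=c['depth'];P=np.stack([x*d,y*d,d],-1)
    W=(P-c['t'])@c['R']; W[d<=0]=np.nan
    return W
E
python3 - <<'E'
from h import *
for n in('top','side'):
    c=ctrl.camera(n);save(n+'0',c['pixels']);np.save('pics/'+n+'W.npy',world(c));np.save('pics/'+n+'P.npy',c['pixels'])
o=ctrl.get_obs();print(o)
E
```

```text
pics
{'time_s': 0.1, 'q': array([ 9.16733314e-01,  1.81460097e-01,  1.60788830e+00, -9.25786517e-07,
        1.35380196e+00, -2.06306569e-01]), 'dq': array([-3.82751590e-04, -2.45908432e-03, -1.30180276e-03, -2.94717648e-05,
        2.81707709e-04,  1.61097763e-03]), 'joint_efforts': array([ 2.54107414e-03, -4.45870185e+01, -3.52242601e+01, -1.27491912e-04,
        4.11130779e-03, -3.42333317e-05]), 'eef_pos': array([0.24879265, 0.51814274, 0.4038873 ]), 'eef_rot': array([-3.24400417e-04,  2.22012554e-01,  9.75043496e-01, -7.08077664e-04]), 'wrist_force': array([-0.57342187, -0.03449664, -0.73139916]), 'torque': array([-0.0097316 , -0.03901782, -0.02816194]), 'opening': 1.00462452579089}
```

View pics/top0.png

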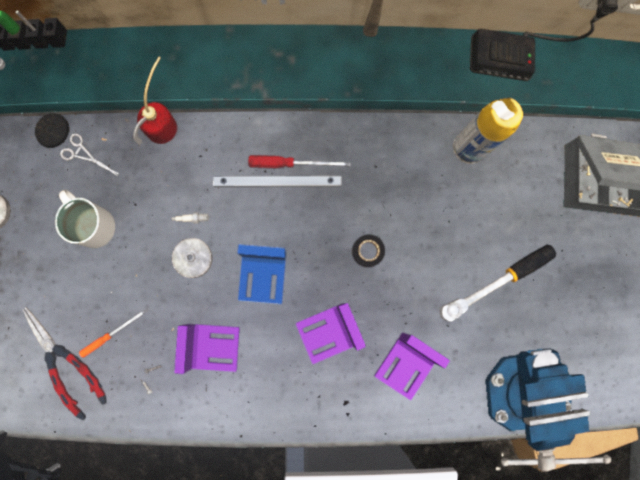

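View pics/side0.png

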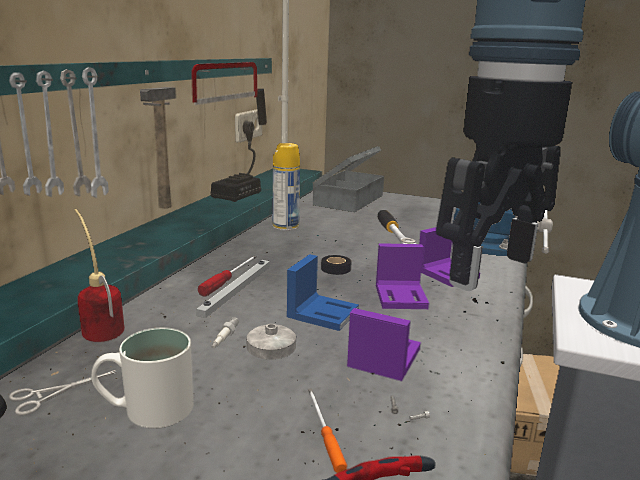

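Top view: the blue plate is at about (262,275), the fence at (277,181), and the screwdriver at (300,162). The spark plug is at (190,217), the drum at (191,257) and the tape at (368,250). Possible confusions are the purple plates at (207,348), (331,333) and (412,365), and the blue vise at (540,400). The blue plate at (262,275) is the only blue L-shape, so that's my choice.

```bash
python3 - <<'E'
from h import *
W=np.load('pics/topW.npy');P=np.load('pics/topP.npy').astype(int)
def pt(u,v): return W[v,u].round(4)
for n,p in dict(plate=(262,262),bench=(310,270),fence=(277,181),tape=(368,235),drum=(191,250),plug=(190,217),driver=(270,161)).items(): print(n,pt(*p))
c=np.zeros((480,640),bool);c[230:315,225:300]=1
m=c&(P[...,2]>P[...,0]+50)
X=W[m];X=X[~np.isnan(X[:,0])]
t=X[X[:,2]>.075];b=X[(X[:,2]<.025)&(X[:,2]>.004)]
for n,a in(('top',t),('slot',b)):
    r=cv2.minAreaRect((a[:,:2]*1000).astype(np.float32));print(n,len(a),a.mean(0).round(4),r,cv2.boxPoints(r).round(1).tolist())
c[:]=0;c[172:190,205:350]=1
m=c&(W[...,2]>.009)&(W[...,2]<.03);a=W[m]
r=cv2.minAreaRect((a[:,:2]*1000).astype(np.float32));print('fence',len(a),a.mean(0),r,cv2.boxPoints(r).round(1).tolist())
# edge fit per column
e=[]
for u in range(220,336,4):
    k=np.where(m[:,u])[0]
    if len(k):e.append([*W[k.max(),u,:2],*W[k.min(),u,:2]])
e=np.array(e);print(np.polyfit(e[:,1],e[:,0],1),np.polyfit(e[:,3],e[:,2],1))
s=cv2.resize(P[225:315,220:310].astype(np.uint8),(540,540),interpolation=cv2.INTER_CUBIC);save('crop0',s)
E
```

```text
plate [0.5417 0.1982 0.0152]
bench [ 0.5279  0.1103 -0.001 ]
fence [0.6932 0.1717 0.0137]
tape [0.5908 0.0035 0.0179]
drum [0.5628 0.3273 0.0235]
plug [0.6247 0.3321 0.017 ]
driver [nan nan nan]
top 434 [0.5565 0.1965 0.0842] ((556.8634033203125, 195.76121520996094), (78.7645492553711, 16.200075149536133), 85.36404418945312) [[545.5999755859375, 157.1999969482422], [561.7999877929688, 155.89999389648438], [568.0999755859375, 234.39999389648438], [552.0, 235.6999969482422]]
slot 1709 [0.5108 0.1994 0.0118] ((515.0935668945312, 199.30718994140625), (81.95055389404297, 91.64757537841797), 85.60172271728516) [[466.29998779296875, 162.0], [557.5999755859375, 154.89999389648438], [563.9000244140625, 236.60000610351562], [472.5, 243.6999969482422]]
fence 1192 [0.69303955 0.17269877 0.01351316] ((693.2557373046875, 172.80816650390625), (18.991558074951172, 238.69740295410156), 0.561919629573822) [[682.5999755859375, 292.1000061035156], [684.9000244140625, 53.400001525878906], [703.9000244140625, 53.599998474121094], [701.5999755859375, 292.20001220703125]]
[-0.00466027  0.68610894] [-0.00414908  0.70179158]
```

View pics/crop0.png

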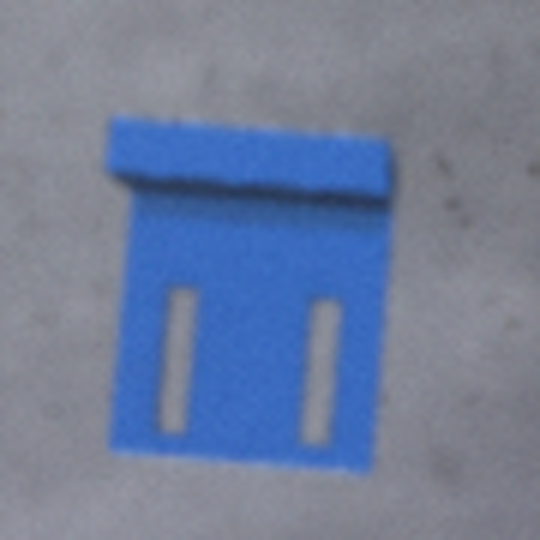

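The crop confirms the blue angle plate with its slots and plain leg. Its heel middle is at about (0.565, 0.195), yaw −0.08 rad. The fence near face is at x≈0.684. First I'll move over to a point above the slotted leg, shut the fingers and turn to line up with the plate.

Emit:
drive_tool(
  commands=[
    [[-0.78,-0.335,0,0,0,0,255],[-0.78,-0.335,0,0,0,0,255],[-0.78,-0.335,0,0,0,0,255],[-0.78,-0.335,0,0,0,0,255],[-0.78,-0.335,0,0,0,0,255],[-0.78,-0.335,0,0,0,0,255],[-0.78,-0.335,0,0,0,0,255],[-0.78,-0.335,0,0,0,0,255],[-0.78,-0.335,0,0,0,0,255],[-0.78,-0.335,0,0,0,0,255]],
  ],
)

```text
time_s: 1.1
eef_pos: [0.5288, 0.1969, 0.4043]
eef_rot: [-0.0, 0.222, 0.975, -0.0]
wrist_force: [1.0, 0.4, 0.5]
opening: -0.001
```

Emit:
drive_tool(
  commands=[
    [[0,0,0,0,0,-0.66,255],[0,0,0.3,0,0,-0.66,255],[0,0,0.4,0,0,-0.66,255],[0,0,0.3,0,0,-0.66,255],[0,0,0.2,0,0,0,255],[0,0,0,0,0,0,255]],
  ],
)

```text
time_s: 1.7
eef_pos: [0.5273, 0.1984, 0.3428]
eef_rot: [-0.002, 0.041, 0.999, -0.0]
wrist_force: [0.0, -0.3, 0.0]
opening: -0.0
```

```bash
cat >> h.py <<'E'
from scipy.spatial.transform import Rotation as Ro
def pose():
    o=ctrl.get_obs();q=np.array(o['eef_rot']);R=Ro.from_quat(q[[1,2,3,0]]).as_matrix();return o,np.array(o['eef_pos']),R
def need(target,Rt=None):
    o,p,R=pose()
    print('t',o['time_s'],'p',p.round(4),'F',np.round(o['wrist_force'],1),'op',round(o['opening'],3))
    print('tool xyz rows(world cols)\n',R.T.round(3))
    print('shift units',(R.T@(np.array(target)-p)/.05).round(2))
    if Rt is not None: print('turn units',(np.degrees(Ro.from_matrix(R.T@Rt).as_rotvec())/8).round(2))
def Rtool(yaw,tilt=0):
    # tool y along world angle yaw+90deg; z down, tilted towards yaw dir by tilt
    x=np.array([np.cos(yaw),np.sin(yaw),0]);y=np.array([-np.sin(yaw),np.cos(yaw),0]);z=np.array([0,0,-1.])
    z=np.cos(tilt)*z+np.sin(tilt)*x
    return np.stack([np.cross(y,z),y,z],1)
E
python3 - <<'E'
from h import *
need([.528,.198,.30],Rtool(-.08))
c=ctrl.camera('side');W=world(c);o,p,R=pose()
T=(W-p)@R
m=(abs(T[...,0])<.05)&(abs(T[...,1])<.08)&(T[...,2]>.05)&(T[...,2]<.2)
X=T[m];print('tip max z',np.sort(X[:,2])[-20:].round(4))
for a in np.arange(.06,.2,.01):
    s=X[(X[:,2]>a)&(X[:,2]<a+.01)]
    if len(s):print(a.round(2),s[:,:2].min(0).round(3),s[:,:2].max(0).round(3))
save('side1',c['pixels'])
E
```

```text
t 1.7 p [0.5273 0.1984 0.3428] F [ 0.  -0.3  0. ] op -0.0
tool xyz rows(world cols)
 [[-0.997  0.082  0.004]
 [ 0.082  0.997 -0.001]
 [-0.004 -0.001 -1.   ]]
shift units [-0.02 -0.01  0.86]
turn units [-0.01 -0.03 -0.01]
tip max z [0.1708 0.1709 0.1709 0.171  0.1711 0.1713 0.1716 0.1716 0.1717 0.1719
 0.172  0.1722 0.1722 0.1723 0.1727 0.1727 0.1728 0.1729 0.1736 0.1741]
0.06 [-0.009 -0.037] [0.022 0.046]
0.07 [-0.016 -0.055] [0.022 0.061]
0.08 [-0.01  -0.061] [0.022 0.065]
0.09 [-0.009 -0.057] [0.02 0.06]
0.1 [-0.011 -0.05 ] [0.02  0.052]
0.11 [-0.01  -0.043] [0.017 0.046]
0.12 [-0.01  -0.035] [0.017 0.036]
0.13 [-0.004 -0.014] [0.016 0.022]
0.14 [-0.005 -0.008] [0.014 0.016]
0.15 [-0.005 -0.008] [0.015 0.017]
0.16 [-0.01  -0.008] [0.014 0.016]
0.17 [-0.008 -0.004] [0.012 0.008]
```

View pics/side1.png

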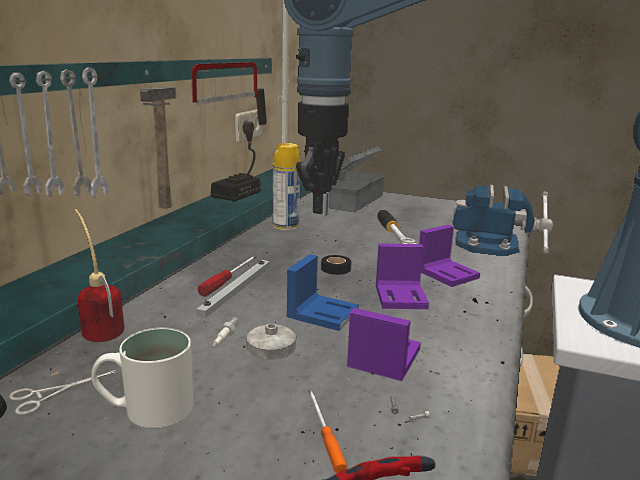

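Shut, the fingertip measures 173 mm ahead of the TCP, with a half depth of about 11 mm. The side view shows the hand above the plate at (322,205) and the plate unmoved at (322,300). Next I lower the tip to z≈70 mm and start tipping.

Emit:
drive_tool(
  commands=[
    [[0,0,0.5,0,0,0,255],[0,0,0.5,0,0,0,255],[0,0,0.5,0,0,0,255],[0,0,0.5,0,0,0,255],[0,0,0,0,0,0,255]],
  ],
)

```text
time_s: 2.25
eef_pos: [0.5268, 0.1983, 0.2423]
eef_rot: [-0.003, 0.04, 0.999, -0.0]
wrist_force: [-0.0, -0.5, -0.1]
opening: -0.002
```

Emit:
drive_tool(
  commands=[
    [[-0.1,0,0,0,0,0,255],[-0.1,0,0,0,0,0,255],[-0.16,0,0,0,0,0,255],[-0.16,0,0,0,0,0,255],[-0.16,0,0,0,0,0,255],[-0.16,0,0,0,0,0,255],[-0.16,0,0.04,0,0,0,255],[0,0,0,0,0,0,255]],
  ],
)

```text
time_s: 3.05
eef_pos: [0.579, 0.1942, 0.2424]
eef_rot: [0.0, 0.04, 0.999, -0.0]
wrist_force: [0.2, -0.4, -0.8]
opening: 0.004
```

```bash
python3 - <<'E'
from h import *
need([.615,.19,.23],Rtool(-.08))
c=ctrl.camera('side');save('side2',c['pixels'][200:400,200:460].repeat(2,0).repeat(2,1))
E
```

```text
t 3.05 p [0.579  0.1942 0.2424] F [ 0.2 -0.4 -0.8] op 0.004
tool xyz rows(world cols)
 [[-0.997  0.08  -0.001]
 [ 0.08   0.997 -0.   ]
 [ 0.001 -0.    -1.   ]]
shift units [-0.72 -0.03  0.25]
turn units [-0.    0.01  0.  ]
```

View pics/side2.png

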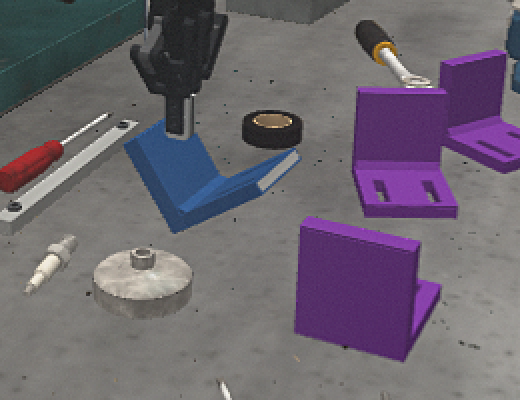

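The plate is tipped about 28° about its heel with the fingers behind its plain leg (crop 175,130), and the bystanders are untouched. I keep pushing through the balance point.

Emit:
drive_tool(
  commands=[
    [[-0.16,0,0.06,0,0,0,255],[-0.16,0,0.08,0,0,0,255],[-0.16,0,0.08,0,0,0,255],[-0.16,0,0,0,0,0,255],[-0.16,0,0,0,0,0,255],[0,0,0,0,0,0,255],[0,0,0,0,0,0,255]],
  ],
)

```text
time_s: 3.8
eef_pos: [0.6179, 0.1913, 0.2317]
eef_rot: [-0.0, 0.04, 0.999, 0.0]
wrist_force: [-0.7, 0.4, 0.2]
opening: 0.003
```

```bash
python3 - <<'E'
from h import *
need([.615,.19,.23],Rtool(-.08))
c=ctrl.camera('side');save('side3',c['pixels'][200:400,200:460].repeat(2,0).repeat(2,1))
E
```

```text
t 3.8 p [0.6179 0.1913 0.2317] F [-0.7  0.4  0.2] op 0.003
tool xyz rows(world cols)
 [[-0.997  0.079  0.   ]
 [ 0.079  0.997  0.   ]
 [-0.     0.    -1.   ]]
shift units [ 0.06 -0.03  0.03]
turn units [ 0. -0.  0.]
```

View pics/side3.png

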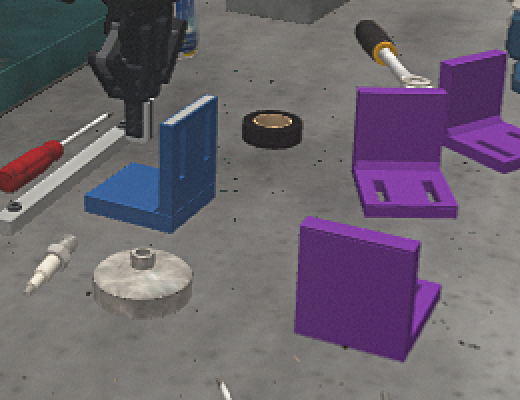

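The plate now stands on its plain leg: slotted leg upright at crop (190,150), foot towards the fence. I'll raise the hand, bring it back behind the plate, part-open it for a two-finger push, and measure the plate.

Emit:
drive_tool(
  commands=[
    [[0,0,-0.5,0,0,0,255],[0,0,-0.7,0,0,0,255],[0,0,-0.7,0,0,0,255],[0,0,-0.5,0,0,0,255],[0.7,0,0,0,0,0,135],[0.8,0,0,0,0,0,135],[0.8,0,0,0,0,0,135],[0.8,0,0,0,0,0,135],[0.5,0,0,0,0,0,135],[0,0,0,0,0,0,135]],
  ],
)

```text
time_s: 4.85
eef_pos: [0.4351, 0.2061, 0.3515]
eef_rot: [-0.001, 0.039, 0.999, -0.0]
wrist_force: [0.1, -0.5, 0.6]
opening: 0.473
```

```bash
cat >> h.py <<'E'
def meas(n=None,box=(560,720,100,300)):
    c=ctrl.camera('top');W=world(c);P=c['pixels'].astype(int)
    ok=(W[...,0]>.5)&(W[...,0]<.72)&(W[...,1]>.1)&(W[...,1]<.3)
    blue=ok&(P[...,2]>P[...,0]+50)
    for nm,lo,hi in(('top',.085,.11),('foot',.008,.03)):
        a=W[blue&(W[...,2]>lo)&(W[...,2]<hi)]
        if len(a)<20: print(nm,'few',len(a));continue
        r=cv2.minAreaRect((a[:,:2]*1000).astype(np.float32));print(nm,len(a),np.round(a.mean(0),4),np.round(r[1],1),round(r[2],2),cv2.boxPoints(r).round(1).tolist())
    if n: save(n,cv2.resize(c['pixels'][140:320,180:400],(770,630)[::1] if 0 else (733,600),interpolation=cv2.INTER_CUBIC))
    return c,W
E
python3 - <<'E'
from h import *
need([.48,.2,.2],Rtool(-.08,.5))
c,W=meas('top4')
c=ctrl.camera('side');W=world(c);o,p,R=pose();T=(W-p)@R
m=(abs(T[...,0])<.05)&(abs(T[...,1])<.08)&(T[...,2]>.13)&(T[...,2]<.2);X=T[m];print(len(X),np.sort(X[:,2])[-5:],X.min(0),X.max(0))
E
```

```text
t 4.85 p [0.4351 0.2061 0.3515] F [ 0.1 -0.5  0.6] op 0.473
tool xyz rows(world cols)
 [[-0.997  0.077  0.002]
 [ 0.077  0.997 -0.   ]
 [-0.002  0.    -1.   ]]
shift units [-0.91 -0.05  3.03]
turn units [ 0.   -3.59  0.02]
top 128 [0.57   0.1933 0.0935] [78.6 12.5] 84.35 [[560.7999877929688, 156.10000610351562], [573.2000122070312, 154.89999389648438], [581.0, 233.10000610351562], [568.5999755859375, 234.39999389648438]]
foot 1462 [0.6171 0.1904 0.0154] [78.5 83.7] 85.18 [[563.0, 155.8000030517578], [646.5, 148.8000030517578], [653.0999755859375, 227.0], [569.5999755859375, 234.10000610351562]]
655 [0.17050127 0.17052991 0.17068253 0.17100074 0.17110892] [-0.0088991  -0.0330106   0.13001232] [0.01510194 0.03823989 0.17110892]
```

View pics/top4.png

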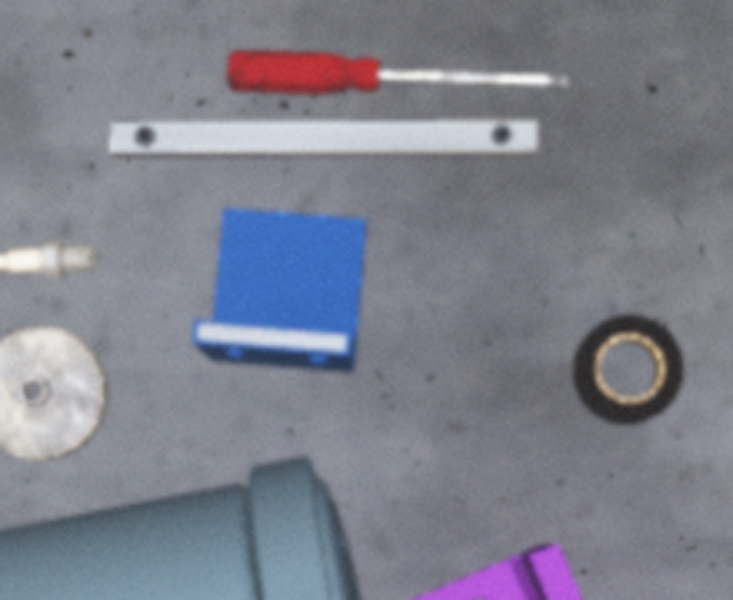

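The top view shows the plate upright with its foot front edge middle at (0.650, 0.188), yaw −0.083, about 35 mm short of the fence, and the bystanders in place. Next I compute the tilted pushing pose (tilt 0.5 rad, square to the fence).

```bash
python3 - <<'E'
from h import *
Rt=Rtool(.005,.5)
need([.453,.192,.168],Rt)
o,p,R=pose()
print('after turn, shift',(Rt.T@(np.array([.453,.192,.168])-p)/.05).round(2), 'intermediate z=.25',(Rt.T@(np.array([.44,.192,.25])-p)/.05).round(2))
E
```

```text
t 4.95 p [0.4381 0.2058 0.3523] F [-0.2  0.4 -0.4] op 0.472
tool xyz rows(world cols)
 [[-0.997  0.078 -0.002]
 [ 0.078  0.997  0.   ]
 [ 0.002  0.    -1.   ]]
shift units [-0.31 -0.25  3.69]
turn units [-0.15 -3.57 -0.59]
after turn, shift [ 1.51 -0.28  3.38] intermediate z=.25 [ 0.95 -0.28  1.81]
```

Emit:
drive_tool(
  commands=[
    [[0,0,0,-0.03,-0.714,-0.118,135],[0,0,0,-0.03,-0.714,-0.118,135],[0,0,0,-0.03,-0.714,-0.118,135],[0,0,0,-0.03,-0.714,-0.118,135],[0,0,0,-0.03,-0.714,-0.118,135],[0,0,0,0,0,0,135]],
  ],
)

```text
time_s: 5.55
eef_pos: [0.4386, 0.2055, 0.3516]
eef_rot: [0.247, -0.002, 0.969, 0.0]
wrist_force: [-0.7, -0.9, 0.6]
opening: 0.473
```

Emit:
drive_tool(
  commands=[
    [[0.25,-0.05,0.56,0,0,0,135],[0.25,-0.05,0.56,0,0,0,135],[0.25,-0.05,0.56,0,0,0,135],[0.25,-0.05,0.56,0,0,0,135],[0.25,-0.04,0.56,0,0,0,135],[0,0,0,0,0,0,135]],
  ],
)

```text
time_s: 6.15
eef_pos: [0.4493, 0.1926, 0.1946]
eef_rot: [0.242, -0.002, 0.97, -0.001]
wrist_force: [-0.1, 0.1, -0.6]
opening: 0.468
```

```bash
python3 - <<'E'
from h import *
need([.453,.192,.168],Rtool(.005,.5))
c=ctrl.camera('side');save('side5',c['pixels'][180:400,200:460].repeat(2,0).repeat(2,1))
W=world(c);o,p,R=pose();T=(W-p)@R
m=(abs(T[...,0])<.05)&(abs(T[...,1])<.08)&(T[...,2]>.13)&(T[...,2]<.2);X=T[m];print(np.sort(X[:,2])[-5:])
w=W[m];print('lowest z',np.sort(w[:,2])[:10],'max x',np.sort(w[:,0])[-10:])
E
```

```text
t 6.15 p [0.4493 0.1926 0.1946] F [-0.1  0.1 -0.6] op 0.468
tool xyz rows(world cols)
 [[-0.883 -0.004 -0.469]
 [-0.003  1.    -0.002]
 [ 0.469 -0.001 -0.883]]
shift units [ 0.18 -0.01  0.5 ]
turn units [-0.02 -0.09 -0.01]
[0.19993434 0.1999355  0.1999479  0.19995213 0.19999778]
lowest z [-0.0009422  -0.00074069 -0.00068829 -0.00057194 -0.00035975 -0.00028266
 -0.00027636 -0.00022063 -0.00020268 -0.00019435] max x [0.57636372 0.57640391 0.57653615 0.57658389 0.57659718 0.57668383
 0.57672089 0.57710879 0.5773997  0.57772001]
```

View pics/side5.png

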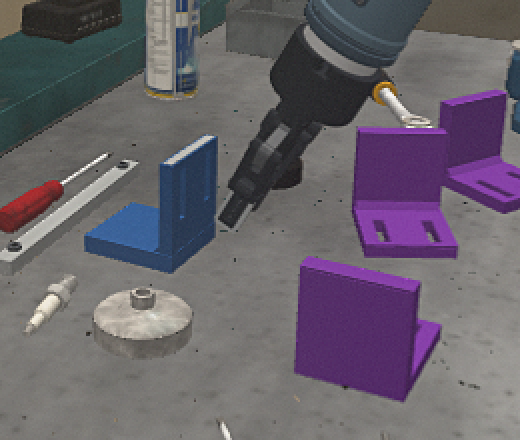

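The fingertips are behind the upright face at crop (225,225), clear of everything. I'll lower to the pushing height and push about 45 mm, leaving about 10 mm for a check.

Emit:
drive_tool(
  commands=[
    [[0.09,0,0.25,0,0,0,135],[0.09,0,0.25,0,0,0,135],[0,0,0,0,0,0,135]],
  ],
)

```text
time_s: 6.5
eef_pos: [0.4553, 0.1937, 0.1733]
eef_rot: [0.247, -0.002, 0.969, 0.0]
wrist_force: [-0.2, 0.0, -1.2]
opening: 0.469
```

Emit:
drive_tool(
  commands=[
    [[-0.088,0,0.047,0,0,0,135],[-0.088,0,0.047,0,0,0,135],[-0.088,0,0.047,0,0,0,135],[-0.088,0,0.047,0,0,0,135],[-0.088,0,0.047,0,0,0,135],[-0.088,0,0.047,0,0,0,135],[-0.088,0,0.047,0,0,0,135],[-0.088,0,0.047,0,0,0,135],[-0.088,0,0.047,0,0,0,135],[0,0,0,0,0,0,135]],
  ],
)

```text
time_s: 7.5
eef_pos: [0.4994, 0.1938, 0.1728]
eef_rot: [0.246, -0.002, 0.969, 0.0]
wrist_force: [-1.3, -0.3, -1.5]
opening: 0.472
```

```bash
python3 - <<'E'
from h import *
need([.51,.192,.168],Rtool(.005,.5))
meas('top6')
E
```

```text
t 7.5 p [0.4994 0.1938 0.1728] F [-1.3 -0.3 -1.5] op 0.472
tool xyz rows(world cols)
 [[-0.879 -0.004 -0.477]
 [-0.005  1.    -0.   ]
 [ 0.477  0.002 -0.879]]
shift units [-0.14 -0.04  0.19]
turn units [-0.   -0.02 -0.  ]
top 149 [0.5947 0.1939 0.094 ] [76.4 13. ] 89.67 [[589.2000122070312, 156.10000610351562], [602.2000122070312, 156.0], [602.5999755859375, 232.39999389648438], [589.5999755859375, 232.5]]
foot 1341 [0.6445 0.1944 0.0154] [64.4 76.9] 0.11 [[609.9000244140625, 233.10000610351562], [610.0999755859375, 156.3000030517578], [674.5, 156.39999389648438], [674.2999877929688, 233.3000030517578]]
```

View pics/top6.png

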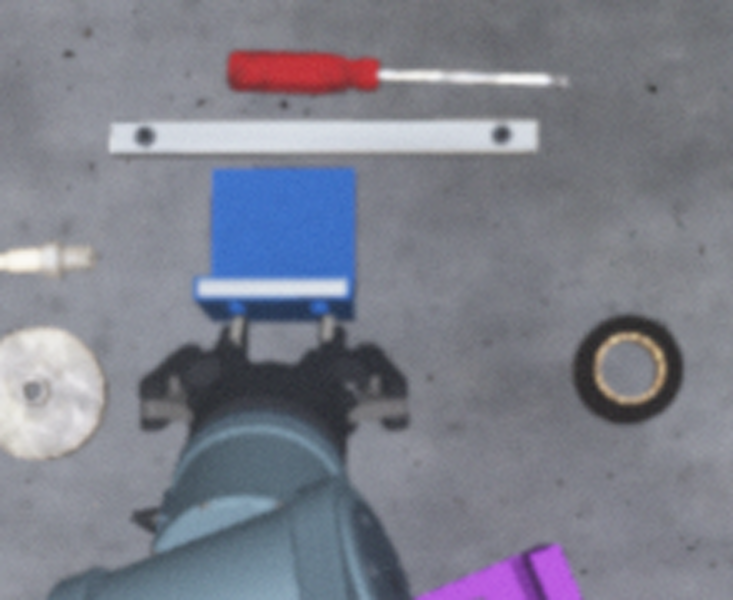

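Both fingers bear on the back face and the plate has turned square (yaw ≈0), with about a 10 mm gap left. I'll close it slowly while watching the wrist force.

Emit:
drive_tool(
  commands=[
    [[-0.035,0,0.019,0,0,0,135],[-0.035,0,0.019,0,0,0,135],[-0.035,0,0.019,0,0,0,135],[-0.035,0,0.019,0,0,0,135],[0,0,0,0,0,0,135]],
  ],
)

```text
time_s: 8.05
eef_pos: [0.5069, 0.194, 0.1727]
eef_rot: [0.246, -0.002, 0.969, 0.0]
wrist_force: [-3.8, 0.0, 0.7]
opening: 0.47
```

Emit:
drive_tool(
  commands=[
    [[-0.0176,0,0.0094,0,0,0,135],[0,0,0,0,0,0,135]],
  ],
)

```text
time_s: 8.25
eef_pos: [0.5078, 0.1939, 0.1728]
eef_rot: [0.246, -0.002, 0.969, 0.0]
wrist_force: [-5.3, -0.2, 1.6]
opening: 0.471
```

Emit:
drive_tool(
  commands=[
    [[-0.0176,0,0.0094,0,0,0,135],[0,0,0,0,0,0,135]],
  ],
)

```text
time_s: 8.45
eef_pos: [0.5088, 0.1939, 0.1727]
eef_rot: [0.246, -0.002, 0.969, 0.0]
wrist_force: [-5.5, -1.0, 2.0]
opening: 0.469
```

Emit:
drive_tool(
  commands=[
    [[-0.0176,0,0.0094,0,0,0,135],[0,0,0,0,0,0,135]],
  ],
)

```text
time_s: 8.65
eef_pos: [0.5094, 0.194, 0.1727]
eef_rot: [0.246, -0.003, 0.969, 0.0]
wrist_force: [-9.2, -0.5, 5.6]
opening: 0.469
```

Emit:
drive_tool(
  commands=[
    [[-0.0176,0,0.0094,0,0,0,135],[0,0,0,0,0,0,135]],
  ],
)

```text
time_s: 8.85
eef_pos: [0.5097, 0.1941, 0.1727]
eef_rot: [0.245, -0.003, 0.97, 0.0]
wrist_force: [-15.2, -1.3, 12.3]
opening: 0.474
```

The force is climbing (15 N) with the motion stopped, so the foot is against the fence. I'll back off and raise the hand clear.

Emit:
drive_tool(
  commands=[
    [[0.018,0,-0.0094,0,0,0,135],[0.035,0,-0.019,0,0,0,135],[0.09,0,-0.047,0,0,0,135],[0.3,0,-0.15,0,0,0,135],[0.5,0,-0.27,0,0,0,135],[0.4,0,-0.5,0,0,0,135],[0,0,-0.8,0,0,0,135],[0,0,-0.8,0,0,0,135],[0,0,-0.5,0,0,0,135],[0,0,0,0,0,0,135]],
  ],
)

```text
time_s: 9.85
eef_pos: [0.3786, 0.1938, 0.2803]
eef_rot: [0.251, -0.003, 0.968, 0.002]
wrist_force: [0.2, 0.5, 0.0]
opening: 0.467
```

```bash
python3 - <<'E'
from h import *
need([.4,.2,.3])
c,W=meas('top7')
P=c['pixels'].astype(int)
blue=P[...,2]>P[...,0]+50
# gap between blue front edge and fence near edge by column (sub-pixel not needed)
for u in range(238,292,6):
    k=np.where(blue[150:260,u])[0]
    if len(k):
        v=150+k.min();g=P[v-10:v+2,u].tolist();print(u,v,[int(sum(x)/3) for x in g],W[v,u].round(4))
c=ctrl.camera('side');save('side7',cv2.resize(c['pixels'][240:340,180:310],(780,600),interpolation=cv2.INTER_CUBIC))
E
```

```text
t 9.85 p [0.3786 0.1938 0.2803] F [0.2 0.5 0. ] op 0.467
tool xyz rows(world cols)
 [[-0.874 -0.004 -0.485]
 [-0.006  1.     0.002]
 [ 0.485  0.004 -0.874]]
shift units [-0.57  0.12 -0.14]
top 158 [0.6029 0.1963 0.0932] [76.5 11.8] 89.99 [[599.0, 156.10000610351562], [610.7999877929688, 156.10000610351562], [610.9000244140625, 232.60000610351562], [599.0999755859375, 232.60000610351562]]
foot 1380 [0.6548 0.1943 0.0153] [78.4 66.9] 88.71 [[619.2000122070312, 156.39999389648438], [686.0999755859375, 154.89999389648438], [687.7999877929688, 233.1999969482422], [620.9000244140625, 234.8000030517578]]
238 218 [150, 148, 150, 149, 152, 153, 150, 151, 145, 139, 140, 143] [0.6252 0.2448 0.0014]
244 186 [184, 213, 220, 219, 217, 218, 220, 220, 217, 195, 149, 131] [0.6839 0.2333 0.0124]
250 185 [151, 184, 216, 219, 219, 218, 218, 219, 217, 199, 162, 133] [0.6859 0.2222 0.0122]
256 185 [148, 185, 216, 221, 222, 218, 220, 221, 220, 201, 166, 135] [0.6857 0.2109 0.0129]
262 185 [152, 183, 215, 221, 220, 220, 221, 219, 218, 198, 162, 134] [0.6854 0.1996 0.0145]
268 185 [151, 186, 215, 221, 221, 219, 221, 220, 215, 198, 164, 136] [0.6849 0.1882 0.0166]
274 185 [147, 186, 216, 220, 220, 220, 220, 217, 214, 200, 166, 135] [0.6866 0.1774 0.009 ]
280 185 [147, 184, 217, 222, 218, 218, 217, 217, 213, 196, 165, 133] [0.6848 0.1659 0.0169]
286 186 [179, 213, 219, 217, 219, 216, 215, 214, 200, 171, 135, 128] [0.6848 0.1549 0.0084]
```

View pics/top7.png

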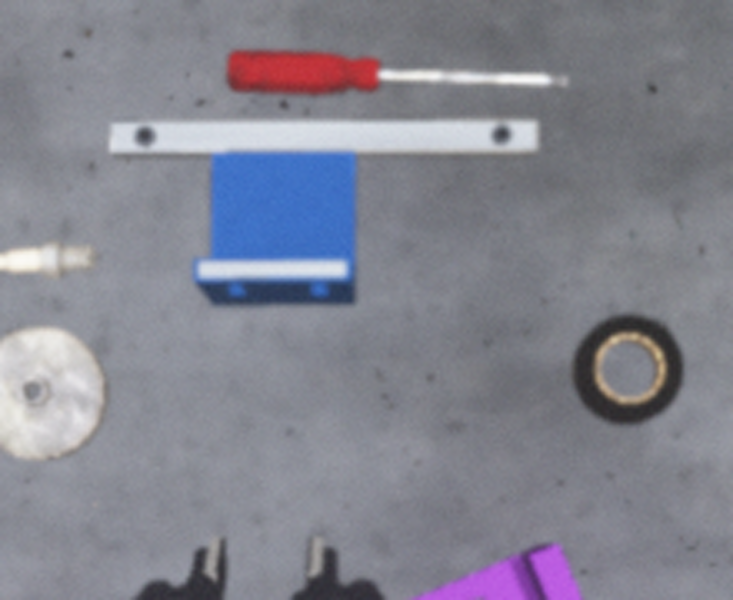

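View pics/side7.png

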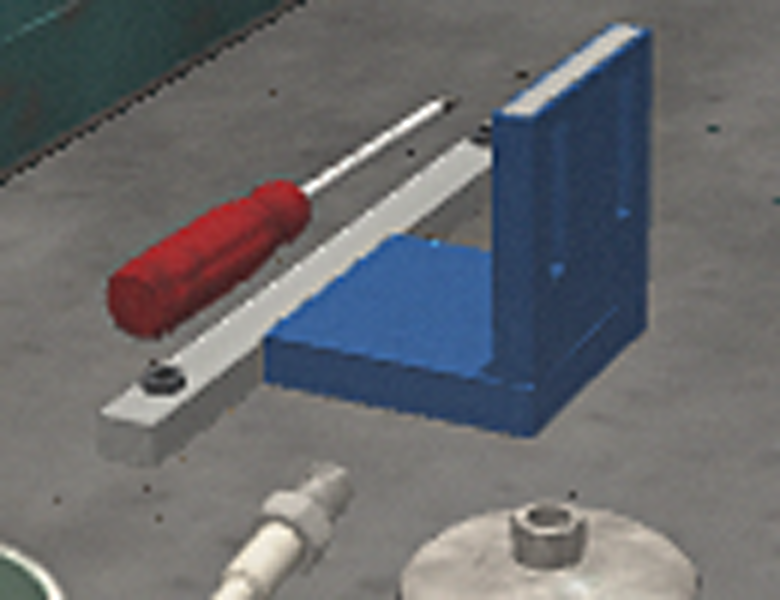

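The foot lies flush along the fence in both views, with no gap band visible in any column, and the bystanders have not moved. One sub-pixel comparison of the foot edge and fence edge slopes, and bystander positions against the first picture, before handing in.

```bash
python3 - <<'E'
from h import *
I=[ctrl.camera('top')['pixels'].astype(float) for _ in range(4)];P=np.mean(I,0);P0=np.load('pics/topP.npy').astype(float)
us=np.arange(245,286)
def cross(s,lv): # first upward crossing row
    k=np.where((s[:-1]<lv)&(s[1:]>=lv))[0][0];return k+(lv-s[k])/(s[k+1]-s[k])
B=P[...,2]-P[...,0];blue=[172+cross(B[172:200,u],60) for u in us]
f0=[172+cross(-P0[178:200,u].mean(-1),-180)+6 for u in us]
f1=[172+cross(-P[178:200,u,0],-130)+6 for u in us]
for n,e in(('blue edge now',blue),('fence edge at start',f0),('fence red-edge now',f1)):
    a,b=np.polyfit(us-265,e,1);print(n,'slope',a.round(4),'mid',b.round(2),'rms',np.std(np.array(e)-np.polyval([a,b],us-265)).round(2))
for n,(u0,u1,v0,v1) in dict(tape=(345,392,228,272),drum=(165,218,232,282),plug=(165,212,208,228),driver=(240,356,150,172)).items():
    print(n,cv2.phaseCorrelate(P0[v0:v1,u0:u1].mean(-1),P[v0:v1,u0:u1].mean(-1))[0])
o=ctrl.get_obs();print(o['time_s'],o['eef_pos'])
E
```

```text
blue edge now slope -0.006 mid 185.09 rms 0.05
fence edge at start slope -0.0087 mid 184.94 rms 0.06
fence red-edge now slope -0.0053 mid 185.21 rms 0.11
tape (-0.10919443975803134, 0.4688214131809687)
drum (0.051526613035900226, -0.07307490629365887)
plug (-0.06068725428020372, 0.21210392764079344)
driver (-0.0076785284572054024, -0.001707726382678132)
10.15 [0.37832574 0.19308286 0.2755744 ]
```

```bash
python3 -c "
from bench import ctrl
print(ctrl.hand_in())"
```

```text
the job is handed in; nothing more can be done
None
```

The blue plate now stands on its plain leg with the front edge of its foot against the fence over the full width. I handed the job in at about 10 s of the 48 s allowed.

- **Tipping:** I pushed the inner face of the plain leg at about 70 mm height with the fingers shut. The plate tipped about its heel and fell upright.
- **Pushing along:** I went behind it with the hand tilted and the fingers part-open. Pushing low on the back face with both fingers turned it from −0.08 rad to square. I kept pushing slowly until the wrist force rose to 15 N and it stopped at the fence.
- **Hand:** it was then drawn back and up, about 0.2 m from the plate, and touches nothing.

**Last checks:**
- **Fit to the fence:** the foot edge and fence edge slopes agree to about 0.003 rad, or about 0.2 mm over the plate's width. There was no gap in the top or side view, but one top-camera pixel is about 1.9 mm, so a gap of a few tenths of a millimetre would not show.
- **Bystanders:** the drum and screwdriver read under 0.1 pixel of shift and the spark plug 0.2.
- **Disagreement:** the tape read 0.47 pixel (about 0.9 mm). I took this as noise or shadow, because the hand stayed over 0.1 m from it and its position looked the same in the later top views.

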